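# Refit the slotted print rack in a conditioning chamber

## Robot

A 7-joint arm with a two-finger parallel gripper is mounted at the origin on the work surface. World frame = base frame: x ahead of the robot, y to its left, z up, the work surface at z = 0. Lengths are in m, angles in rad, forces in N, time in s.
With the tool pointing down it reaches from about 0.425 to 0.925 m from the base axis. Payload 6.8 kg.
Tool frame: the origin (TCP) lies on the front face of the gripper's body, between the roots of the fingers; the fingertips stand 73 mm ahead of it and the grasp point (between the pads) lies 54 mm ahead of it; z points along the fingers, x is the direction in which the jaws open and shut, and the axes are right-handed (so a half turn about z gives the same grasp; the last joint's range is limited). The gripper opens to 85 mm and grips with 20 to 120 N. Pads are 22 mm wide; open, the fingers measure 114 mm over their backs; the gripper's body (76 mm by 85 mm) begins 54 mm behind the grasp point. The pads swing forward as they close: fully open they stand 13 mm farther back than shut.
Start: joints at [0.998, 0.477, 0.022, 1.555, -0.011, 1.109, -0.083], TCP at [0.303, -0.603, 0.304] pointing down, gripper open.
Joint ranges: [-2.96, 2.96], [-0.34, 2.1], [-1.41, 1.46], [0.24, 2.44], [-1.37, 4.51], [0.17, 1.92], [-2.96, 2.96]. Speed limits (rad/s): [2.39, 2.39, 3.14, 3.14, 3.14, 3.14, 3.14].

## Interface

Orientations are given as a unit quaternion [w, x, y, z].
In Python, from station import get_obs, read_camera, hand_in gives the robot as it stands. The module is installed in compiled form; this text tells all that it offers.
- The arm moves only by the shell command python3 -m creep 'ROWS' [FORCE]. ROWS is JSON, a list that holds one entry, the list of rows, each a list of 7 numbers: the turn, a rotation vector about the tool's x, y, z in rad, then the shift along the tool's x, y, z in m, then the finger opening in m, from 0 to 0.0854. A call has 1 to 20 rows; each row shifts and turns the pose as measured when the row begins, along the tool's axes as they then stand; what a row does not reach is not made up. A row lasts 1/12 s, in which the tool goes at most 41.7 mm and 7.16 degrees, less where a joint would pass 70% of its speed; a pose out of reach is approached as far as the arm can. A call is refused whole if a number of a shift passes 0.0417 or a number of a turn 0.125, either way. A call with a gripper value outside its range is refused whole. The fingers move at their own pace and stop on an object; FORCE is the grip in N (left out, the last holds). Time passes only in rows, so rows that do not move let the fingers close. It gives the time, the measured TCP pose, the force and the opening at its end, in the units of the state.
- get_obs(): the state, without advancing time (a new reading comes with each control period).
- read_camera(name): name is "scene" or "top"; returns a dict with "color" (480x640x3 uint8, red, green, blue), "range_z" (480x640 float32, m along the optical axis (not along the pixel's ray), 0 where there is no reading), "fovy" (degrees; the focal length in pixels is half the picture's height over the tangent of half this angle, whatever the lens; pixels are square), "cx", "cy" (the principal point, pixels), "rvec" (rotation vector, rad) and "tvec" (3), from world to camera coordinates, as OpenCV has them. Camera axes: x right, y down, z forward; pixel columns grow to the right and rows downward; lengths in m; the calibration is good to about 2 mm. A picture is of the moment at which its call begins.
- hand_in(): hands the job in, once; it reports no verdict.
The state is a dict: "t": time; "q": joint angles; "joint_vel": joint speeds; "joint_torque": joint torques, N m; "eef_pos": TCP position; "tool_rot": TCP orientation; "contact_force": force on the tool from outside, world axes, zero at the start; "torque": the same for the moment, N m; "gripper_width": opening from 0.0 (shut) to 1.0 (fully open).
Only numpy, scipy, OpenCV 4.12 (cv2) and the standard library are available. Lean on these libraries where they do the work, as an engineer would, in place of code of your own. Each camera call takes 0.05 s, during which the arm holds its last target.

## Task

Put the slotted metal print rack, held by its handle, back into the white conditioning chamber: it is longer than the chamber's mouth, so slip one end in slanting under the turned-in rim, bring the other end down past the opposite rim, and leave the rack lying flat on both end ledges inside, handle up and let go. The chamber is glued plastic sheet and cracks easily, so feel your way and never force, knock or drop the rack against it, and do not disturb the other things on the bench.

Things in the scene. Friction and masses are not known exactly. Their poses are not given: they have to be found in the camera images.
- chamber: White open-topped plastic box, fixed to the bench, outside 206 long (its x) x 152 wide (its y) x 115 high, the same end for end; origin at the centre of its underside on the bench, z up. Inside, end walls at x = +-97, side walls at y = +-70. Along each end wall runs a level metal ledge, full width, from x = +-97 in to +-67. Grey cassettes on its floor: tops at z 23.
- mouth (a point): Centre of the chamber's mouth, at rim-top height (114 above the bench), axes as the chamber. Mouth 174 (x) x 140 (y): at each end the rim, 4 thick, is turned in 10 over the full width, its tip at x = +-87, its underside 110 above the bench. The two ledges under it are clamped at one height: their tops lie anywhere from 30 to 50 above the bench, different each time and not measured; feel for them.
- rack_handle (a point): Centre of the print rack's handle bar. Bar 100 long (x) x 12 wide (y, grasp across it) x 14 high (z), over the plate's middle line, on a post 10 x 12 at each end (centred at x = +-40). This point is 53 above the rack's underside, 48 above the plate's top face; x along the plate, z up out of it. Once home it is 53 above the ledges' tops.
- rack_plate (a point): Centre of the print rack, 3 above its underside: a loose slotted aluminium plate, about 340 g with handle, flat on the bench, same end for end. 191 long (x) x 124 wide (y); end edges 84 wide, rolled to a 6 round bead that it rests on. With its low bead on a ledge and against the wall it clears the far rim by only 2 to 9, at a slant of 17 to 25 degrees. Play once home: 1.5 lengthways, 8 across.
- eraser: Bystander: terracotta-coloured eraser block 48 x 30 x 22; origin at the centre of its underside
- weight: Bystander: turned steel weight, 48 across, 60 high with its knob; origin at the centre of its underside
- bottle: Bystander: amber bottle, 48 across, 110 high; origin at the centre of its underside
- dish: Bystander: white dish, 84 across, 28 high; origin at the centre of its underside
- slides: Bystander: pile of glass slides 76 x 52 x 12 with a blue block on it, 28 high in all; origin at the centre of its underside
- brush: Bystander: brush 180 long lying on the bench along its x; origin under its middle
- loupe: Bystander: black eyepiece loupe, 42 across, 42 high; origin at the centre of its underside
Not all that is in view belongs to the job. Of the things shaped like the part that bears rack_handle, the aluminium one is meant.

How it is judged:
On the way:
1. the rack slants through the chamber's mouth: one end inside below the rim, the other still above it (angle between rack_handle's own z axis and vertical above 0.2 rad and x of rack_handle in the frame of chamber between -0.09 and 0.09 m and y of rack_handle in the frame of chamber between -0.02 and 0.02 m and z of rack_handle in the frame of chamber below 0.165 m), for 0.1 s.
At the end, for the whole second after the job is handed in: The rack lies at rest on both end ledges inside the chamber, handle up: handle centre within 6 mm of the chamber's middle along it and 12 mm across it, 80 to 106 mm above the bench, level within 0.04 rad, released (x of rack_handle in the frame of chamber between -0.006 and 0.006 m and y of rack_handle in the frame of chamber between -0.012 and 0.012 m and z of rack_handle in the frame of chamber between 0.08 and 0.106 m and angle between rack_handle's own z axis and vertical below 0.04 rad and linear speed of rack below 0.02 m/s); the robot touches nothing.
It fails at once if the rack bears on the chamber or its ledges with more than 15 N (forced or knocked) (contact force between rack and chamber above 15 N).
It fails at once if the rack is dropped or jerked in the chamber (faster than 0.15 m/s with its handle inside or within 25 mm above the mouth) (linear speed of rack above 0.15 m/s and x of rack_handle in the frame of chamber between -0.09 and 0.09 m and y of rack_handle in the frame of chamber between -0.06 and 0.06 m and z of rack_handle in the frame of chamber below 0.14 m).
It fails at once if the robot itself presses on the chamber with more than 15 N (contact force between any of the arm, the fingers and chamber above 15 N).
It fails at once if a bystander (eraser block, knobbed weight, bottle, dish, stack of glass slides, brush, loupe) is shifted by more than 20 mm (distance of any of eraser, weight, bottle, dish, slides, brush, loupe from where it was at the start of the episode above 0.02 m).
It also fails if it takes over 72 s, if anything falls off the work surface, if the arm or the gripper's body presses on something with over 40 N, if the wrist force passes 120 N, or if a joint passes its speed limit or range.

## Working session

There is one attempt and no reset: what is moved stays moved. The work goes in short steps, Python scripts to look and compute and a shell command to move; the robot and the scene stay as the last step left them, time stands still between calls to the robot, and variables do not carry over. Pictures are saved under pics/ and viewed, and the job is handed in when it is done.

```bash
mkdir -p pics; cat > h.py <<'E'
import numpy as np, cv2
from station import get_obs, read_camera
from scipy.spatial.transform import Rotation as R
def cam(n):
    c=read_camera(n); f=240/np.tan(np.radians(c['fovy'])/2)
    Rm=cv2.Rodrigues(np.array(c['rvec'],float))[0]; t=np.array(c['tvec'],float).ravel()
    z=c['range_z']; v,u=np.mgrid[0:480,0:640]
    P=np.stack([(u-c['cx'])/f*z,(v-c['cy'])/f*z,z],-1)
    W=(P-t)@Rm
    W[z==0]=np.nan
    return c,W,(f,Rm,t)
def save(n,im): cv2.imwrite('pics/'+n,im[...,::-1])
E
python3 - <<'E'
from h import *
for n in('scene','top'):
    c,W,k=cam(n); save(n+'0.png',c['color']); np.savez('/tmp/'+n+'0.npz',W=W,c=c['color']); print(n,c['fovy'],-k[1].T@k[2])
o=get_obs(); print(o)
E
```

```text
scene 46.152416563894285 [ 1.39468512 -0.46854353  0.96034652]
top 57.496214467141286 [0.37177865 0.00224267 1.16867269]
{'t': 0.1, 'q': array([ 0.99791771,  0.47774258,  0.02236028,  1.5563021 , -0.01149419,
        1.10931848, -0.08309538]), 'joint_vel': array([-0.00182116, -0.00218909, -0.0005637 , -0.00215038,  0.00248218,
        0.00073607, -0.00207369]), 'joint_torque': array([ 3.86028332e-03, -5.97761965e+01,  1.61344159e+00, -2.81955117e+01,
        1.28157457e-02,  5.01521266e-03, -5.51749665e-06]), 'eef_pos': array([ 0.3023633 , -0.60304792,  0.30302765]), 'tool_rot': array([-3.73252924e-04,  8.50950865e-01, -5.25244658e-01, -7.31275389e-04]), 'contact_force': array([ 0.85605131, -0.05655943, -0.1763169 ]), 'torque': array([-0.02158375,  0.03681488, -0.00269485]), 'gripper_width': 1.004632812963594}
```

View pics/scene0.png

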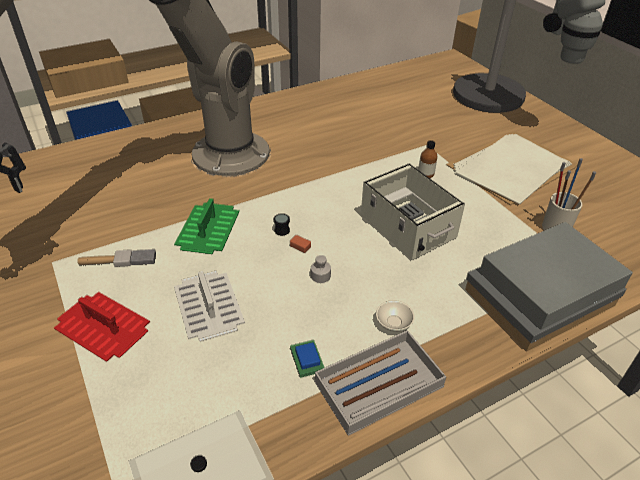

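View pics/top0.png

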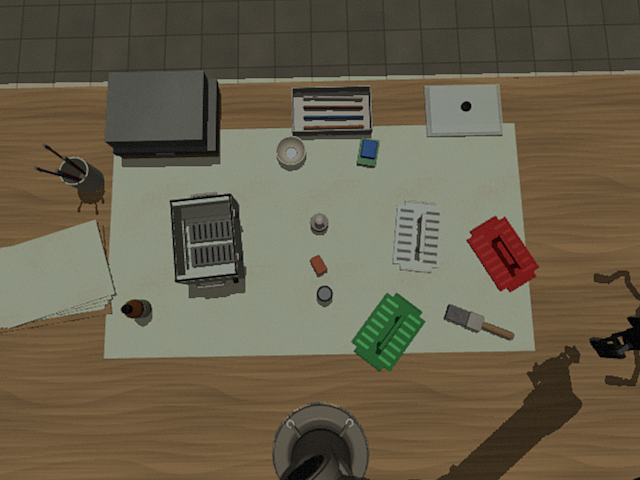

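Three things have the rack's shape: green (scene 207,227; top 388,332), red (scene 102,325; top 502,253) and bare metal (scene 209,303; top 417,236). The description says aluminium, so I choose the grey one. Next I'll check it in a close crop and measure.

```bash
python3 - <<'E'
from h import *
d=np.load('/tmp/top0.npz');W=d['W'];c=d['c']
a=cv2.resize(c[190:285,380:455],None,fx=5,fy=5,interpolation=0); b=cv2.resize(c[185:290,160:250],None,fx=4.5,fy=4.5,interpolation=0)
h=max(a.shape[0],b.shape[0]); pad=lambda x:np.pad(x,((0,h-x.shape[0]),(0,0),(0,0)))
save('crop0.png',np.hstack([pad(a),pad(b)])[:600,:800])
s=np.load('/tmp/scene0.npz'); save('crop1.png',np.hstack([cv2.resize(s['c'][255:355,160:260],(400,400)),cv2.resize(s['c'][160:260,355:475],(400,400))]))
def roi(u0,u1,v0,v1,z0,z1):
    w=W[v0:v1,u0:u1].reshape(-1,3); w=w[(w[:,2]>z0)&(w[:,2]<z1)]; return w
def rect(w): return cv2.minAreaRect((w[:,:2]*1000).astype(np.float32))
for nm,w in (('bar',roi(385,450,190,285,.04,.075)),('plate',roi(385,450,190,285,.003,.03)),('rim',roi(160,255,180,295,.105,.12))):
    print(nm,len(w),rect(w),np.median(w,0),w.mean(0),(w.min(0)+w.max(0))/2)
    q=w[:,:2]-w[:,:2].mean(0); e,V=np.linalg.eigh(q.T@q); print(np.degrees(np.arctan2(V[1,1],V[0,1])),np.percentile(w[:,2],[5,50,95]))
E
```

```text
bar 215 ((547.8037719726562, -274.6752624511719), (13.383954048156738, 99.85140991210938), 83.01487731933594) [ 0.54500458 -0.27343717  0.05888716] [ 0.54602819 -0.27368002  0.05812961] [ 0.54812739 -0.2739119   0.05314068]
172.6577664447015 [0.05110818 0.05888716 0.06250774]
plate 2716 ((545.1954345703125, -272.5050964355469), (173.1492156982422, 258.4914245605469), 87.5394058227539) [ 0.54435785 -0.26876867  0.00522252] [ 0.54587935 -0.27233964  0.00559502] [ 0.54557016 -0.27241099  0.01609364]
173.107427857749 [0.00322245 0.00522252 0.0089927 ]
rim 1314 ((538.552001953125, 273.78778076171875), (206.9551544189453, 156.08213806152344), 5.376183986663818) [0.53112941 0.27706178 0.11431966] [0.5355844  0.27565566 0.11403968] [0.53836454 0.27528214 0.11240042]
-174.57678664768312 [0.10906734 0.11431966 0.1177739 ]
```

View pics/crop0.png

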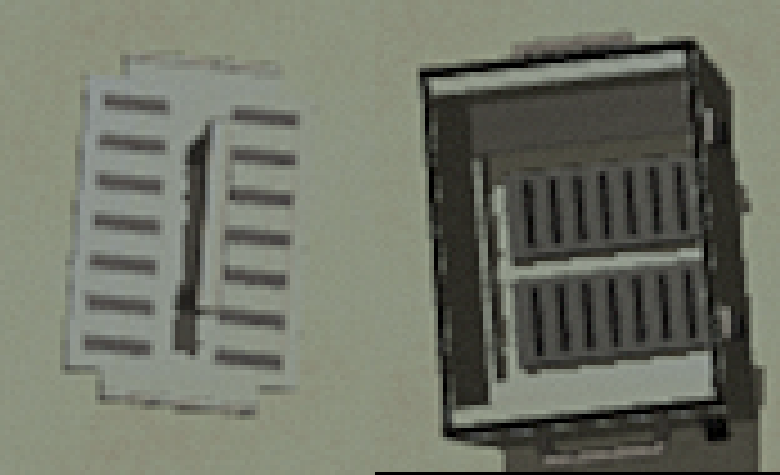

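View pics/crop1.png

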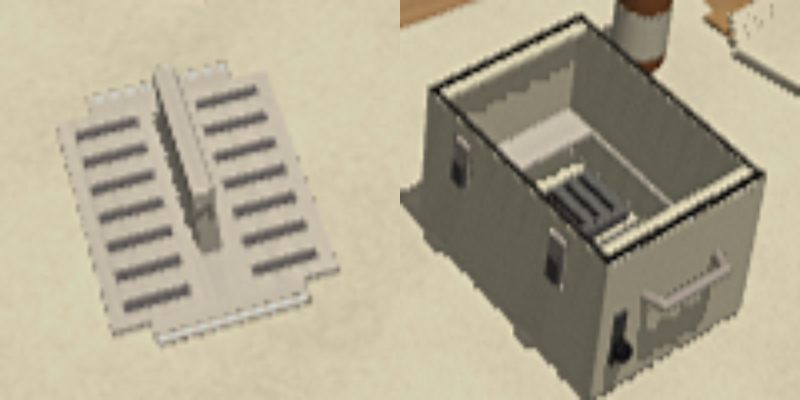

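The crop shows bare metal with a slotted plate and handle bar, so the choice stands. Next I'll refine the chamber pose and see whether depth shows the ledges.

```bash
python3 - <<'E'
from h import *
yaw=np.radians(5.4); C=np.array([.5386,.2745])
Rz=np.array([[np.cos(yaw),np.sin(yaw)],[-np.sin(yaw),np.cos(yaw)]])
for n in('top','scene'):
    d=np.load(f'/tmp/{n}0.npz');W=d['W'].reshape(-1,3); W=W[~np.isnan(W[:,0])]
    L=(W[:,:2]-C)@Rz.T*1000; z=W[:,2]*1000
    m=(abs(L[:,0])<115)&(abs(L[:,1])<90)
    L=L[m];z=z[m]
    r=(z>108)&(z<121)
    print(n,'rim n',r.sum(),'x',np.percentile(L[r,0],[0,1,99,100]),'y',np.percentile(L[r,1],[0,1,99,100]),'z',np.median(z[r]))
    for s in(-1,1):
        e=r&(L[:,0]*s>80)&(abs(L[:,1])<60)
        if e.sum()>10:
            print(' end',s,np.percentile(L[e,0],[0,5,50,95,100]),'slope',np.degrees(np.polyfit(L[e,1],L[e,0],1)[0]),np.median(z[e]))
        e=r&(L[:,1]*s>60)&(abs(L[:,0])<80)
        if e.sum()>10: print(' side',s,np.percentile(L[e,1],[0,5,50,95,100]),'slope',np.degrees(np.polyfit(L[e,0],L[e,1],1)[0]))
    i=(abs(L[:,1])<62)&(z<100)&(z>-5)
    for a,b in((-97,-90),(-90,-67),(-67,-40),(40,67),(67,90),(90,97)):
        e=i&(L[:,0]>a)&(L[:,0]<b)
        if e.sum(): print(' in',a,b,e.sum(),np.histogram(z[e],range(0,105,5))[0])
    e=i&(abs(L[:,0])>64)&(abs(L[:,0])<90)&(z>27)&(z<53)
    for s in(-1,1):
        k=e&(L[:,0]*s>0)
        if k.sum(): print(' ledge',s,k.sum(),np.percentile(z[k],[10,25,50,75,90]),np.percentile(L[k,0],[0,5,95,100]))
    # rack
    yr=np.radians(-7.1)
d=np.load('/tmp/scene0.npz');W=d['W'].reshape(-1,3);W=W[~np.isnan(W[:,0])]
m=(abs(W[:,0]-.546)<.12)&(abs(W[:,1]+.273)<.1)
for a,b in((.045,.075),(.003,.03)):
    w=W[m&(W[:,2]>a)&(W[:,2]<b)]; print(len(w),cv2.minAreaRect((w[:,:2]*1000).astype(np.float32)),np.percentile(w[:,2],[5,50,90,95]))
for n in('top','scene'):
    W=np.load(f'/tmp/{n}0.npz')['W'].reshape(-1,3); k=(abs(W[:,0]-.4)<.1)&(abs(W[:,1])<.05)&(W[:,2]<.02); print(n,'table z',np.median(W[k,2]))
E
```

```text
top rim n 1270 x [-103.58748648 -103.11483621  102.2733977   103.35562897] y [-75.91760123 -75.33934341  76.65605505  77.33025623] z 114.45026078783906
 end -1 [-103.58748648 -102.89219893  -95.51681838  -88.19660988  -86.95941255] slope 0.006665593724744329 114.46840078914842
 side -1 [-75.59317722 -75.38346973 -72.79519435 -69.66353106 -68.74458184] slope 0.10117183873456587
 end 1 [ 86.23668292  87.02400175  94.25123827 101.96776414 103.35562897] slope -0.026087562753277338 114.46401066069456
 side 1 [69.5114596  70.14738914 72.63001718 76.25744737 77.33025623] slope 0.09986265625471381
 in -90 -67 228 [  0   0   0   0   0   0   0  33 168  27   0   0   0   0   0   0   0   0
   0   0]
 in -67 -40 399 [  0  27  65  36 218  53   0   0   0   0   0   0   0   0   0   0   0   0
   0   0]
 in 40 67 383 [  1  31  63  24 196  54   0   3   9   2   0   0   0   0   0   0   0   0
   0   0]
 in 67 90 481 [  0  32  56   6   0   0   0  50 303  34   0   0   0   0   0   0   0   0
   0   0]
 in 90 97 193 [ 0  0  0  0  0  0  0 17 80 23 12 16 14 16 15  0  0  0  0  0]
 ledge -1 228 [39.5728632  40.62225
[... 931 characters left out ...]
 11 92 27  0  0  0  0  0  0  0  0  0  0]
 in -67 -40 82 [ 0  0  0  3 50 28  0  0  0  1  0  0  0  0  0  0  0  0  0  0]
 in 90 97 74 [11  3  2  2  4  2  5  4  2  4  0  2  1  3  2  3  1  7  3  3]
 ledge -1 131 [40.34152943 41.77873428 43.25784449 44.64398518 45.83266011] [-89.9658046  -89.35899813 -69.1387393  -66.3234391 ]
225 ((544.7302856445312, -274.9632873535156), (12.395933151245117, 103.4076919555664), 82.69620513916016) [0.05178502 0.0603085  0.06281369 0.06361517]
3842 ((545.8402099609375, -272.98822021484375), (239.64285278320312, 199.41831970214844), 0.1025189682841301) [0.00321984 0.00561468 0.00838241 0.00919685]
top table z 0.0005689128849077215
scene table z 0.0018863199111079838
```

Both cameras put the ledge tops at about 42 mm, so home handle height is about 95 mm. The chamber centre is near (0.538, 0.2745) with yaw +5.4°. The rack is near (0.546, -0.274) with yaw -7.2°. I turn the tool first.

```bash
cat >> h.py <<'E'
def tr():
    o=get_obs(); q=np.array(o['tool_rot']); return o,R.from_quat(q[[1,2,3,0]])
def want(yawdeg,tilt=0.):
    # rack frame: yaw, tilt>0 => +x end DOWN (rotation about rack y). tool = x:-y, y:-x, z:-z
    Rr=R.from_euler('ZY',[np.radians(yawdeg),tilt]); M=np.array([[0,-1,0],[-1,0,0],[0,0,-1]]).T.astype(float)
    return Rr*R.from_matrix(M)
def go(pos,yawdeg,tilt=0.,grasp=None):
    o,Rt=tr(); Rw=want(yawdeg,tilt)
    print('t',round(o['t'],2),'pos',np.round(o['eef_pos'],4),'F',np.round(o['contact_force'],2),'T',np.round(o['torque'],2),'g',round(o['gripper_width'],3),'q',np.round(o['q'],2))
    print('turn',np.round((Rt.inv()*Rw).as_rotvec(),4),'shift tool',np.round(Rt.inv().apply(np.array(pos)-o['eef_pos']),4))
E
python3 -m creep '[[[0,0,0.118,0,0,0,0.0854],[0,0,0.118,0,0,0,0.0854],[0,0,0.118,0,0,0,0.0854],[0,0,0.118,0,0,0,0.0854],[0,0,0.118,0,0,0,0.0854]]]' 60
python3 -c "
from h import *
go([.546,-.274,.107],-7.2)"
```

```text
t: 0.52
eef_pos: [0.3013, -0.6019, 0.3001]
tool_rot: [0.001, -0.653, 0.758, 0.003]
contact_force: [-0.3, -0.0, 0.5]
gripper_width: 1.001
t 0.52 pos [ 0.3013 -0.6019  0.3001] F [-0.28 -0.02  0.55] T [-0.02 -0.   -0.01] g 1.001 q [ 0.91  0.48  0.15  1.57 -0.08  1.11 -0.64]
turn [ 0.0041  0.006  -0.0228] shift tool [-0.3594 -0.1943  0.1944]
```

```bash
python3 -m creep '[[[0,0,0,-0.034,-0.018,0,0.0854],[0,0,0,-0.034,-0.018,0,0.0854],[0,0,0,-0.034,-0.018,0,0.0854],[0,0,0,-0.034,-0.018,0,0.0854],[0,0,0,-0.034,-0.018,0,0.0854],[0,0,0,-0.034,-0.018,0,0.0854],[0,0,0,-0.034,-0.018,0,0.0854],[0,0,0,-0.034,-0.018,0,0.0854],[0,0,0,-0.034,-0.018,0,0.0854],[0,0,0,-0.034,-0.018,0,0.0854],[0,0,0,0,0,0,0.0854],[0,0,0,0,0,0,0.0854]]]'
python3 -c "
from h import *
go([.546,-.274,.107],-7.2)"
```

```text
t: 1.52
eef_pos: [0.5382, -0.28, 0.2935]
tool_rot: [-0.002, -0.648, 0.762, 0.008]
contact_force: [-1.4, -0.5, 0.6]
gripper_width: 0.997
t 1.52 pos [ 0.5382 -0.28    0.2935] F [-1.41 -0.52  0.64] T [-0.07  0.07  0.01] g 0.997 q [ 0.35  0.38  0.03  1.73 -0.02  1.05 -1.34]
turn [ 0.0148  0.0083 -0.0362] shift tool [-0.0057 -0.0095  0.1864]
```

```bash
python3 -m creep '[[[0.005,0.003,-0.012,-0.002,-0.003,0.025,0.0854],[0.005,0.003,-0.012,-0.002,-0.003,0.025,0.0854],[0.005,0.003,-0.012,-0.002,-0.003,0.025,0.0854],[0,0,0,0,0,0.025,0.0854],[0,0,0,0,0,0.015,0.0854],[0,0,0,0,0,0,0.0854]]]'
python3 - <<'E'
from h import *
go([.546,-.274,.107],-7.2)
c,W,k=cam('top'); save('top1.png',cv2.resize(c['color'][170:310,330:500],None,fx=4,fy=4))
E
```

```text
t: 2.02
eef_pos: [0.547, -0.2776, 0.1749]
tool_rot: [0.0, -0.661, 0.75, -0.002]
contact_force: [-0.2, 0.4, 0.3]
gripper_width: 1.001
t 2.02 pos [ 0.547  -0.2776  0.1749] F [-0.19  0.36  0.26] T [-0.02  0.    0.01] g 1.001 q [ 0.35  0.52  0.02  1.82 -0.01  0.8  -1.32]
turn [-0.0036 -0.0028  0.0003] shift tool [-0.0036  0.0017  0.0679]
```

View pics/top1.png

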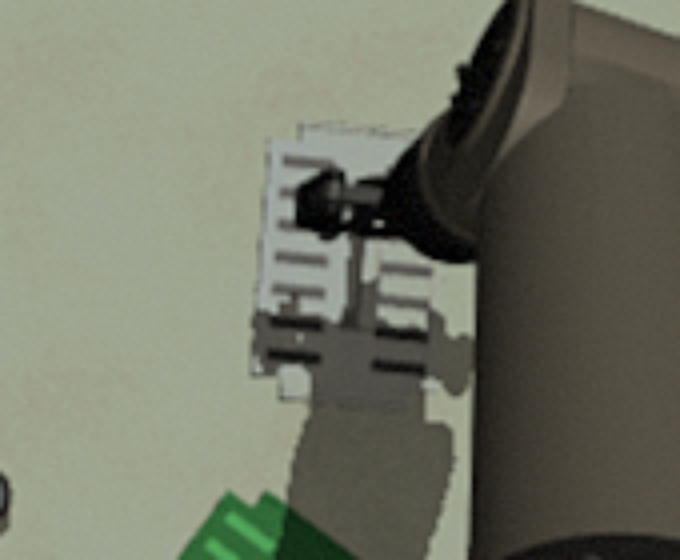

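The picture shows the open fingers above the plate, one at each side of the handle (crop about 320,200 and 400,200), with the bar running between them to (355,290). I go down the remaining 68 mm.

```bash
python3 -m creep '[[[0,0,0,-0.001,0.001,0.014,0.0854],[0,0,0,-0.001,0.001,0.014,0.0854],[0,0,0,-0.001,0,0.014,0.0854],[0,0,0,-0.001,0,0.014,0.0854],[0,0,0,0,0,0.008,0.0854],[0,0,0,0,0,0.002,0.0854],[0,0,0,0,0,0,0.0854]]]'
python3 - <<'E'
from h import *
go([.546,-.274,.107],-7.2)
E
```

```text
t: 2.65
eef_pos: [0.548, -0.2817, 0.1166]
tool_rot: [0.002, -0.658, 0.753, -0.009]
contact_force: [0.2, 0.5, -0.1]
gripper_width: 1.001
t 2.65 pos [ 0.548  -0.2817  0.1166] F [ 0.21  0.5  -0.06] T [-0.06  0.02  0.03] g 1.001 q [ 0.36  0.6   0.02  1.85 -0.01  0.68 -1.32]
turn [-0.0154 -0.0087 -0.0081] shift tool [-0.0075  0.0032  0.0095]
```

```bash
python3 -m creep '[[[-0.008,-0.005,-0.004,-0.004,0.002,0.004,0.0854],[-0.007,-0.004,-0.004,-0.004,0.002,0.004,0.0854],[0,0,0,0,0,0.002,0.0854],[0,0,0,0,0,0,0.0854]]]'
python3 - <<'E'
from h import *
go([.546,-.274,.107],-7.2)
E
```

```text
t: 2.98
eef_pos: [0.5463, -0.2739, 0.109]
tool_rot: [0.001, -0.661, 0.75, -0.001]
contact_force: [-0.8, -0.8, 0.7]
gripper_width: 0.998
t 2.98 pos [ 0.5463 -0.2739  0.109 ] F [-0.83 -0.8   0.71] T [0.03 0.04 0.03] g 0.998 q [ 0.35  0.61  0.01  1.85 -0.01  0.67 -1.32]
turn [-0.0034 -0.0003 -0.0003] shift tool [0.0001 0.0003 0.002 ]
```

```bash
python3 -m creep '[[[0,0,0,0,0,0.001,0.06],[0,0,0,0,0,0,0.04],[0,0,0,0,0,0,0.02],[0,0,0,0,0,0,0.005],[0,0,0,0,0,0,0.005],[0,0,0,0,0,0,0.005],[0,0,0,0,0,0,0.005],[0,0,0,0,0,0,0.005]]]' 60
python3 - <<'E'
from h import *
go([.546,-.274,.107],-7.2)
E
```

```text
t: 3.65
eef_pos: [0.5469, -0.2741, 0.1088]
tool_rot: [0.001, -0.661, 0.75, -0.002]
contact_force: [0.2, -0.0, -0.8]
gripper_width: 0.126
t 3.65 pos [ 0.5469 -0.2741  0.1088] F [ 0.15 -0.04 -0.77] T [ 0.06 -0.09 -0.02] g 0.126 q [ 0.35  0.61  0.01  1.85 -0.01  0.67 -1.32]
turn [-0.0049 -0.0008 -0.0001] shift tool [-0.      0.0009  0.0018]
```

```bash
python3 -m creep '[[[0,0,0,0,0,-0.005,0.005],[0,0,0,0,0,-0.01,0.005],[0,0,0,0,0,-0.02,0.005],[0,0,0,0,0,-0.025,0.005],[0,0,0,0,0,-0.025,0.005],[0,0,0,0,0,-0.025,0.005],[0,0,0,0,0,-0.025,0.005],[0,0,0,0,0,-0.02,0.005],[0,0,0,0,0,-0.01,0.005],[0,0,0,0,0,0,0.005]]]'
python3 - <<'E'
from h import *
go([.538,.2745,.28],5.4)
c,W,k=cam('scene'); save('s2.png',c['color'][100:400,100:500])
E
```

```text
t: 4.48
eef_pos: [0.5417, -0.2718, 0.2812]
tool_rot: [-0.001, -0.661, 0.75, 0.004]
contact_force: [0.3, -0.2, -3.3]
gripper_width: 0.127
t 4.48 pos [ 0.5417 -0.2718  0.2812] F [ 0.29 -0.18 -3.33] T [-0.05 -0.05 -0.01] g 0.127 q [ 0.34  0.39  0.02  1.75 -0.01  1.01 -1.32]
turn [ 0.007   0.0037 -0.2195] shift tool [-0.5415  0.0719  0.0033]
```

View pics/s2.png

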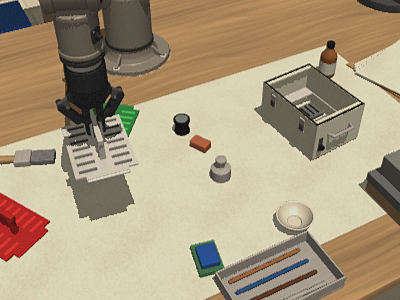

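```bash
python3 -m creep '[[[0,0,-0.01,-0.015,0.002,0,0.005],[0,0,-0.016,-0.03,0.004,0,0.005],[0,0,-0.016,-0.036,0.004,0,0.005],[0,0,-0.016,-0.036,0.004,0,0.005],[0,0,-0.016,-0.036,0.004,0,0.005],[0,0,-0.016,-0.036,0.004,0,0.005],[0,0,-0.016,-0.036,0.004,0,0.005],[0,0,-0.016,-0.036,0.004,0,0.005],[0,0,-0.016,-0.036,0.004,0,0.005],[0,0,-0.016,-0.036,0.004,0,0.005],[0,0,-0.016,-0.036,0.004,0,0.005],[0,0,-0.016,-0.036,0.004,0,0.005],[0,0,-0.016,-0.036,0.004,0,0.005],[0,0,-0.01,-0.03,0.004,0,0.005],[0,0,0,-0.015,0,0,0.005],[0,0,0,0,0,0,0.005],[0,0,0,0,0,0,0.005]]]'
python3 - <<'E'
from h import *
go([.538,.2745,.28],5.4)
E
```

```text
t: 5.95
eef_pos: [0.4709, 0.242, 0.2537]
tool_rot: [0.019, 0.743, -0.668, -0.02]
contact_force: [1.1, -0.3, -3.2]
gripper_width: 0.124
t 5.95 pos [0.4709 0.242  0.2537] F [ 1.07 -0.32 -3.22] T [-0.08 -0.1   0.01] g 0.124 q [-0.36  0.33 -0.26  1.91  0.07  0.96 -2.12]
turn [0.0558 0.0041 0.0116] shift tool [-0.0253 -0.0686 -0.03  ]
```

```bash
cat >> h.py <<'E'
C=np.array([.538,.2745]); YAW=5.4; L=.1058; DX=0.0
def st():
    o,Rt=tr(); M=np.array([[0,-1,0],[-1,0,0],[0,0,-1]]).T.astype(float)
    Rr=R.from_euler('z',-YAW,degrees=True)*Rt*R.from_matrix(M).inv()
    p=np.array(o['eef_pos'])-[C[0],C[1],0]; p=R.from_euler('z',-YAW,degrees=True).apply(p)
    X=Rr.as_matrix(); P=p-L*X[:,2]-DX*X[:,0]
    lo=(P+.0925*X[:,0])*1e3; hi=(P-.0925*X[:,0])*1e3; H=(P+.05*X[:,2])*1e3
    Rd=R.from_euler('z',-YAW,degrees=True)
    e=Rr.as_euler('ZYX')
    print(f"t {o['t']:.2f} th {e[1]:.3f} yaw {e[0]:.3f} roll {e[2]:.3f} lo {np.round(lo,1)} hi {np.round(hi,1)} H {np.round(H,1)} F {np.round(Rd.apply(o['contact_force']),1)} T {np.round(Rd.apply(o['torque']),2)} g {o['gripper_width']:.3f}")
    return o,Rt
def plan(xb,zb,th,y=0.):
    o,Rt=st()
    rx=np.array([np.cos(th),0,-np.sin(th)]); rz=np.array([np.sin(th),0,np.cos(th)])
    T=np.array([xb,y,zb])/1e3-.0925*rx+L*rz+DX*rx
    T=R.from_euler('z',YAW,degrees=True).apply(T)+[C[0],C[1],0]
    d=Rt.inv().apply(T-o['eef_pos']); r=(Rt.inv()*want(YAW,th)).as_rotvec()
    print('turn',np.round(r,4),'shift',np.round(d*1e3,1),'mm')
E
python3 -c "
from h import *
plan(76,160,.45)"
```

```text
t 5.95 th 0.056 yaw 0.012 roll 0.004 lo [ 16.6 -24.5 142.9] hi [-168.1  -26.7  153.2] H [-73.  -25.8 198. ] F [ 1.  -0.4 -3.2] T [-0.09 -0.09  0.01] g 0.124
turn [-0.3942  0.0014  0.0123] shift [ -25.  -106.4  -47.7] mm
```

```bash
python3 -m creep '[[[0,0,0,-0.004,-0.012,-0.015,0.005],[0,0,0,-0.004,-0.016,-0.015,0.005],[-0.04,0,0.002,-0.004,-0.016,-0.01,0.005],[-0.05,0,0.002,-0.004,-0.016,0,0.005],[-0.06,0,0.002,-0.004,-0.014,0,0.005],[-0.06,0,0.002,-0.003,-0.012,0,0.005],[-0.06,0,0.002,-0.002,-0.01,0,0.005],[-0.06,0,0.002,0,-0.01,0,0.005],[-0.04,0,0,0,0,0,0.005],[0,0,0,0,0,0,0.005]]]'
python3 -c "
from h import *
plan(76,160,.45)"
```

```text
t: 6.78
eef_pos: [0.576, 0.2634, 0.2663]
tool_rot: [0.172, 0.715, -0.661, -0.149]
contact_force: [-0.5, 0.8, -3.8]
gripper_width: 0.126
t 6.78 th 0.459 yaw -0.018 roll -0.016 lo [ 72.9 -17.  130.4] hi [-93.  -13.9 212.4] H [ 12.1 -15.1 216.2] F [-0.5  0.8 -3.8] T [ 0.01 -0.87  0.01] g 0.126
turn [ 0.0089 -0.0077 -0.0162] shift [-14.2  11.5 -27.2] mm
```

```bash
python3 -m creep '[[[0,-0.004,-0.008,-0.007,0,-0.002,0.005],[0,-0.004,-0.008,-0.007,0,-0.002,0.005],[0,0,0,-0.001,0,-0.002,0.005],[0,0,0,0,0,0,0.005],[0,0,0,0,0,0,0.005]]]'
python3 - <<'E'
from h import *
plan(78,118,.45)
for n in('scene','top'):
    c,W,k=cam(n); np.savez(f'/tmp/{n}3.npz',W=W,c=c['color'])
    save(n+'3.png',cv2.resize(c['color'][80:320,300:520] if n=='scene' else c['color'][140:340,120:340],None,fx=2.4,fy=2.4))
E
```

```text
t: 7.2
eef_pos: [0.577, 0.2772, 0.2699]
tool_rot: [0.168, 0.72, -0.656, -0.152]
contact_force: [-0.9, 0.2, -4.0]
gripper_width: 0.127
t 7.20 th 0.457 yaw -0.002 roll -0.001 lo [ 75.4  -1.2 134.2] hi [-90.6  -0.8 215.8] H [ 14.5  -1.  219.9] F [-0.9  0.3 -4. ] T [-0.01 -0.91  0.02] g 0.127
turn [ 0.0069 -0.     -0.0021] shift [-1.  -8.7 14. ] mm
```

View pics/scene3.png

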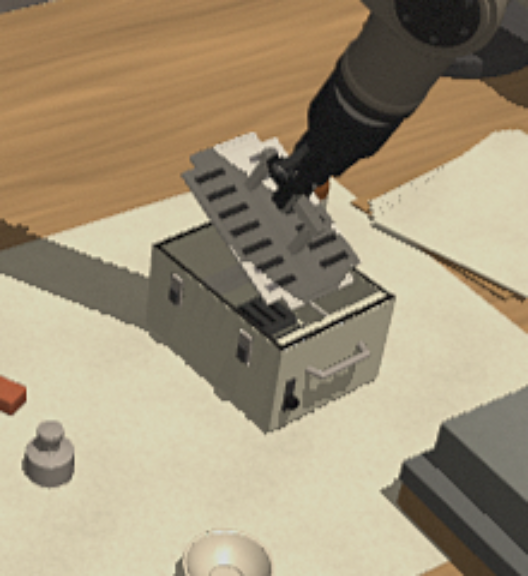

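View pics/top3.png

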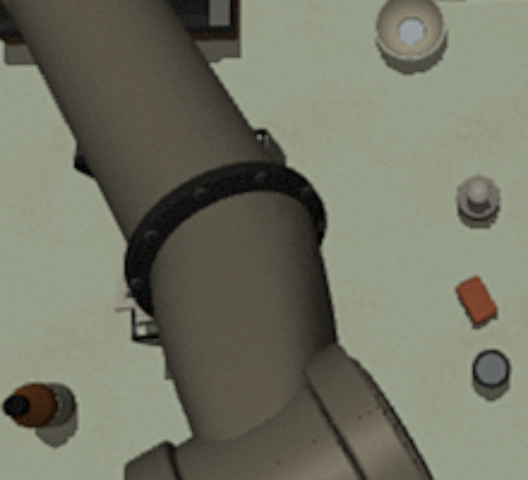

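The scene crop shows the rack slanting with its +x end over the mouth near the front rim (290,305 in the crop) and the handle firmly in the jaws. The arm hides the top view. I'll compare the plate with my model in the depth data.

```bash
cat >> h.py <<'E'
def chk(W,zlo=None):
    o,Rt=tr(); M=np.array([[0,-1,0],[-1,0,0],[0,0,-1]]).T.astype(float); Rr=Rt*R.from_matrix(M).inv()
    X=Rr.as_matrix(); P=np.array(o['eef_pos'])-L*X[:,2]-DX*X[:,0]
    w=W.reshape(-1,3); w=w[~np.isnan(w[:,0])]; l=Rr.inv().apply(w-P)*1e3; return l,w
E
python3 - <<'E'
from h import *
W=np.load('/tmp/scene3.npz')['W']; l,w=chk(W)
m=(abs(l[:,0])<105)&(abs(l[:,1])<70)&(abs(l[:,2])<14)
k=m&(abs(l[:,0])<90)&(abs(l[:,1])>15)&(abs(l[:,2])<8)
A=np.c_[l[k,0],l[k,1],np.ones(k.sum())]; s=np.linalg.lstsq(A,l[k,2],rcond=None)[0]; print('plane slopes rad',s[:2],'z0',s[2],k.sum())
j=m&(abs(l[:,2])<7)
print('x ext',np.percentile(l[j,0],[0,.5,1,99,99.5,100]),'y ext',np.percentile(l[j,1],[0,.5,99.5,100]))
print(np.histogram(l[j,0],np.arange(-105,106,3)))
E
```

```text
plane slopes rad [-0.00059786 -0.00327872] z0 1.6334890286121622 1761
x ext [-99.78567318 -97.35406906 -96.09675866  89.94291609  90.87058572
  92.19464927] y ext [-65.90770498 -64.03307902  61.36653     64.20997899]
(array([ 0,  4, 27, 35, 32, 39, 30, 43, 51, 46, 42, 41, 39, 38, 34, 35, 30,
       20, 28, 28, 35, 34, 39, 36, 33, 34, 34, 32, 32, 32, 29, 37, 37, 33,
       49, 37, 45, 43, 41, 44, 44, 38, 37, 35, 34, 32, 40, 49, 49, 49, 54,
       54, 52, 49, 55, 48, 56, 48, 55, 53, 52, 31, 41, 32, 36, 24,  0,  0,
        0,  0]), array([-105, -102,  -99,  -96,  -93,  -90,  -87,  -84,  -81,  -78,  -75,
        -72,  -69,  -66,  -63,  -60,  -57,  -54,  -51,  -48,  -45,  -42,
        -39,  -36,  -33,  -30,  -27,  -24,  -21,  -18,  -15,  -12,   -9,
         -6,   -3,    0,    3,    6,    9,   12,   15,   18,   21,   24,
         27,   30,   33,   36,   39,   42,   45,   48,   51,   54,   57,
         60,   63,   66,   69,   72,   75,   78,   81,   84,   87,   90,
         93,   96,   99,  102,  105]))
```

```bash
sed -i 's/DX=0.0$/DX=0.002/' h.py; python3 -m creep '[[[0,0,0,0,-0.004,0.005,0.005],[0,0,0,0,-0.004,0.006,0.005],[0.003,0,0,0,-0.003,0.006,0.005],[0.003,0,0,0,-0.003,0.004,0.005],[0,0,0,0,0,0,0.005],[0,0,0,0,0,0,0.005]]]'
python3 - <<'E'
from h import *
plan(77,100,.45)
E
```

```text
t: 7.8
eef_pos: [0.5803, 0.2769, 0.2423]
tool_rot: [0.165, 0.72, -0.657, -0.15]
contact_force: [0.3, 0.3, -3.6]
gripper_width: 0.129
t 7.80 th 0.450 yaw -0.003 roll -0.002 lo [ 77.9  -1.9 107.7] hi [-88.7  -1.4 188.1] H [ 16.3  -1.6 192.9] F [ 0.3  0.3 -3.6] T [ 0.02 -0.84  0.03] g 0.129
turn [-0.0005 -0.0008 -0.0025] shift [-1.6 -2.6  7.3] mm
```

```bash
python3 -m creep '[[[0,0,0,0,-0.002,0.003,0.005],[0,0,0,-0.001,-0.003,0.004,0.005],[0,0,0,-0.001,-0.003,0.004,0.005],[0,0,0,0,-0.003,0.004,0.005],[0,0,0,0,-0.003,0.004,0.005],[0,0,0,0,0,0,0.005],[0,0,0,0,0,0,0.005]]]'
python3 - <<'E'
from h import *
plan(84,70,.45)
E
```

```text
t: 8.38
eef_pos: [0.5851, 0.2795, 0.2161]
tool_rot: [0.165, 0.72, -0.657, -0.15]
contact_force: [0.2, 0.5, -4.8]
gripper_width: 0.128
t 8.38 th 0.450 yaw -0.003 roll -0.002 lo [82.8  0.3 81.5] hi [-83.8   0.8 162. ] H [ 21.2   0.6 166.8] F [ 0.2  0.4 -4.8] T [-0.   -0.85 -0.01] g 0.128
turn [-0.0001 -0.0008 -0.0026] shift [ 0.6 -6.1  9.8] mm
```

```bash
python3 -m creep '[[[0,0,0,0,-0.003,0.003,0.005],[0,0,0,0,-0.004,0.004,0.005],[0,0,0,0,-0.003,0.003,0.005],[0,0,0,0,0,0,0.005],[0,0,0,0,0,0,0.005]]]'
python3 - <<'E'
from h import *
plan(90,62,.43)
E
```

```text
t: 8.8
eef_pos: [0.5904, 0.2799, 0.2015]
tool_rot: [0.165, 0.72, -0.657, -0.15]
contact_force: [-0.4, 0.8, -3.8]
gripper_width: 0.127
t 8.80 th 0.450 yaw -0.003 roll -0.002 lo [88.2  0.2 66.9] hi [-78.4   0.7 147.3] H [ 26.6   0.5 152.1] F [-0.3  0.8 -3.8] T [-0.02 -0.82 -0.06] g 0.127
turn [ 0.0196 -0.0006 -0.0029] shift [ 0.5 -1.7  5.4] mm
```

Next I feel for the +x wall, 1 mm at a time.

```bash
s(){ python3 -c "
from h import *
st()"; }
python3 -m creep '[[[0,0,0,0,-0.0014,-0.0006,0.005],[0,0,0,0,-0.0014,-0.0006,0.005],[0,0,0,0,0,0,0.005]]]'>/dev/null; s
python3 -m creep '[[[0,0,0,0,-0.0014,-0.0006,0.005],[0,0,0,0,0,0,0.005]]]'>/dev/null; s
python3 -m creep '[[[0,0,0,0,-0.0014,-0.0006,0.005],[0,0,0,0,0,0,0.005]]]'>/dev/null; s
```

```text
t 9.05 th 0.449 yaw -0.003 roll -0.002 lo [91.6  0.2 66.9] hi [-75.    0.7 147.3] H [ 30.    0.5 152.1] F [-0.2 -0.2 -3. ] T [-0.03 -0.9  -0.02] g 0.128
t 9.22 th 0.450 yaw -0.003 roll -0.002 lo [93.   0.3 67.1] hi [-73.6   0.8 147.5] H [ 31.5   0.6 152.3] F [-0.9 -0.2 -4.1] T [-0.05 -0.7  -0.06] g 0.123
t 9.38 th 0.453 yaw -0.002 roll -0.002 lo [93.2  0.4 67. ] hi [-73.1   0.8 148. ] H [ 31.9   0.7 152.5] F [-0.6 -0.5 -4.8] T [-0.01 -0.7   0.01] g 0.124
```

```bash
s(){ python3 -c "
from h import *
st()"; }
python3 -m creep '[[[0,0,0,0,-0.0014,-0.0006,0.005]]]'>/dev/null; s
python3 -m creep '[[[0,0,0,0,0,0,0.005]]]'>/dev/null; s
```

```text
t 9.47 th 0.455 yaw -0.002 roll -0.002 lo [93.7  0.6 67. ] hi [-72.5   0.9 148.3] H [ 32.5   0.8 152.6] F [-4.5 -0.8 -0.2] T [-0.22  0.64 -0.05] g 0.127
t 9.55 th 0.456 yaw -0.002 roll -0.002 lo [93.3  0.6 66.9] hi [-72.8   0.9 148.3] H [ 32.3   0.8 152.5] F [-0.8  0.2 -4.8] T [-0.03 -0.56  0.04] g 0.128
```

The wall is felt at model x 93.3, nominal 94, with about 4 N. I correct that offset, back off 1.5 mm and go down to feel for the ledge.

```bash
sed -i 's/DX=0.002$/DX=0.0013/' h.py; python3 -c "
from h import *
plan(92.3,53,.42)"
```

```text
t 9.55 th 0.456 yaw -0.002 roll -0.002 lo [94.   0.6 66.6] hi [-72.1   0.9 148. ] H [ 32.9   0.8 152.2] F [-0.8  0.2 -4.8] T [-0.03 -0.56  0.04] g 0.128
turn [ 0.0359 -0.0016 -0.0016] shift [ 0.9 -0.7 16.2] mm
```

```bash
python3 -m creep '[[[0,0,0,0,0.0015,0.001,0.005],[0.006,0,0,0,-0.0003,0.0025,0.005],[0.006,0,0,0,-0.0005,0.0025,0.005],[0.006,0,0,0,-0.0005,0.0025,0.005],[0.006,0,0,0,-0.0005,0.002,0.005],[0,0,0,0,0,0,0.005],[0,0,0,0,0,0,0.005]]]' >/dev/null
python3 -c "
from h import *
plan(92.3,53,.42)"
```

```text
t 10.13 th 0.427 yaw -0.002 roll -0.002 lo [93.7  0.9 57.1] hi [-74.7   1.1 133.8] H [ 30.2   1.  141. ] F [-1.   0.3 -3.6] T [-0.01 -0.47 -0.  ] g 0.128
turn [ 0.007  -0.001  -0.0014] shift [1.1 0.3 5. ] mm
```

```bash
python3 -m creep '[[[0.002,0,0,0,0.001,0.0015,0.005],[0.002,0,0,0,-0.0005,0.0015,0.005],[0.002,0,0,0,-0.0005,0.0015,0.005],[0,0,0,0,0,0,0.005]]]' >/dev/null
python3 -c "
from h import *
plan(92.3,48,.40)"
```

```text
t 10.47 th 0.418 yaw -0.002 roll -0.001 lo [93.5  0.8 53.1] hi [-75.5   1.1 128.3] H [ 29.3   1.  136.4] F [-0.7  0.6 -3.2] T [ 0.06 -0.69  0.  ] g 0.132
turn [ 0.0184 -0.0006 -0.0016] shift [1.1 1.  6.9] mm
```

Now slow steps straight down, 1 mm at a time, to feel the ledge.

```bash
s(){ python3 -c "
from h import *
st()"; }
python3 -m creep '[[[0.003,0,0,0,0.001,0.0015,0.005],[0.003,0,0,0,0.0002,0.001,0.005],[0.003,0,0,0,0,0.001,0.005]]]'>/dev/null; s
python3 -m creep '[[[0.002,0,0,0,0,0.001,0.005],[0.002,0,0,0,0,0.001,0.005]]]'>/dev/null; s
python3 -m creep '[[[0,0,0,0,0,0.001,0.005]]]'>/dev/null; s
```

```text
t 10.72 th 0.407 yaw -0.002 roll -0.001 lo [93.4  0.6 50.7] hi [-76.6   1.  123.8] H [ 28.2   0.8 133.2] F [ 0.3 -0.3 -4.7] T [ 0.01 -0.82 -0.02] g 0.124
t 10.88 th 0.401 yaw -0.002 roll -0.001 lo [93.4  0.5 48.8] hi [-76.9   0.9 121.1] H [ 27.8   0.7 131. ] F [-0.   0.2 -3.6] T [ 0.01 -0.77  0.  ] g 0.130
t 10.97 th 0.401 yaw -0.003 roll -0.001 lo [93.1  0.4 47.9] hi [-77.2   0.9 120.1] H [ 27.5   0.7 130. ] F [-0.6  0.7 -3.4] T [-0.03 -0.79 -0.03] g 0.124
```

```bash
s(){ python3 -c "
from h import *
st()"; }
python3 -m creep '[[[0,0,0,0,0,0.001,0.005]]]'>/dev/null; s
python3 -m creep '[[[0,0,0,0,-0.0003,0.001,0.005]]]'>/dev/null; s
python3 -m creep '[[[0,0,0,0,-0.0003,0.001,0.005]]]'>/dev/null; s
python3 -m creep '[[[0,0,0,0,-0.0003,0.001,0.005]]]'>/dev/null; s
```

```text
t 11.05 th 0.401 yaw -0.003 roll -0.001 lo [92.8  0.4 46.9] hi [-77.6   0.9 119.1] H [ 27.1   0.7 129. ] F [ 0.2  0.2 -2.8] T [ 0.03 -0.78 -0.  ] g 0.127
t 11.13 th 0.401 yaw -0.003 roll -0.001 lo [92.6  0.5 45.8] hi [-77.7   0.9 118. ] H [ 27.    0.7 128. ] F [ 1.3 -1.3 -4.5] T [ 0.04 -0.78 -0.02] g 0.123
t 11.22 th 0.401 yaw -0.003 roll -0.001 lo [92.3  0.4 44.8] hi [-78.    0.8 117. ] H [ 26.7   0.6 127. ] F [-2.8 -1.3  2. ] T [-0.18 -0.    0.05] g 0.125
t 11.30 th 0.402 yaw -0.002 roll -0.001 lo [91.7  0.4 44.4] hi [-78.5   0.8 116.8] H [ 26.2   0.6 126.6] F [-3.  -1.9  5.4] T [-0.24  0.3   0.08] g 0.128
```

Ledge contact is at bead centre 44.7, which puts the ledge at about 41.7, in line with the depth reading. Peak change was about 9 N. I lift off 1 mm and swing the high end down about the low bead.

```bash
s(){ python3 -c "
from h import *
plan(93.3,46.2,.32)"; }
python3 -m creep '[[[0,0,0,0,-0.0005,-0.0015,0.005],[0,0,0,0,-0.0003,-0.0005,0.005]]]'>/dev/null; s
python3 -m creep '[[[0.02,0,0,0,0.002,0.0018,0.005],[0.02,0,0,0,0.002,0.0018,0.005]]]'>/dev/null; s
```

```text
t 11.47 th 0.401 yaw -0.002 roll -0.001 lo [93.6  0.5 46.1] hi [-76.7   0.9 118.4] H [ 28.    0.7 128.3] F [-1.1 -0.3 -2.6] T [ 0.02 -0.5  -0.01] g 0.128
turn [ 0.0814 -0.0003 -0.0022] shift [0.7 8.6 7.8] mm
t 11.63 th 0.363 yaw -0.003 roll -0.001 lo [93.6  0.5 45.4] hi [-79.3   1.  111.1] H [ 24.9   0.7 125. ] F [-1.8 -0.3 -1. ] T [-0.1  -0.19 -0.01] g 0.128
turn [ 0.0426 -0.0001 -0.0026] shift [0.7 5.  3.4] mm
```

```bash
s(){ python3 -c "
from h import *
plan(93.0,46.5,$1)"; }
python3 -m creep '[[[0.02,0,0,0,0.0022,0.0008,0.005],[0.02,0,0,0,0.0022,0.0014,0.005]]]'>/dev/null; s .28
python3 -m creep '[[[0.02,0,0,0,0.0022,0.0014,0.005],[0.02,0,0,0,0.0022,0.0014,0.005]]]'>/dev/null; s .24
```

```text
t 11.80 th 0.322 yaw -0.003 roll -0.001 lo [93.6  0.5 46. ] hi [-81.9   1.  104.6] H [ 21.7   0.7 122.7] F [-0.4 -0.1 -4.1] T [-0.02 -0.58  0.  ] g 0.126
turn [ 0.0419 -0.0002 -0.0026] shift [0.8 5.1 3.7] mm
t 11.97 th 0.280 yaw -0.003 roll -0.001 lo [93.6  0.5 46.3] hi [-84.2   1.   97.5] H [ 18.5   0.8 120. ] F [-0.4  0.6 -2.9] T [ 0.01 -0.51 -0.03] g 0.126
turn [ 0.0405 -0.0004 -0.0026] shift [0.8 4.8 3.8] mm
```

The high end is now below the rim. I keep levelling and draw the rack toward centre.

```bash
s(){ python3 -c "
from h import *
plan(92.6,47,$1)"; }
python3 -m creep '[[[0.02,0,0,0.0002,0.0024,0.0018,0.005],[0.02,0,0,0.0002,0.0024,0.0018,0.005],[0.02,0,0,0.0002,0.0024,0.0017,0.005]]]'>/dev/null; s .16
python3 -m creep '[[[0.02,0,0,0,0.0023,0.0017,0.005],[0.02,0,0,0,0.0023,0.0017,0.005],[0.02,0,0,0,0.0022,0.0017,0.005]]]'>/dev/null; s .1
```

```text
t 12.22 th 0.218 yaw -0.003 roll -0.001 lo [92.9 -0.  46.2] hi [-87.7   0.5  86.1] H [ 13.4   0.2 115. ] F [ 0.2 -0.2 -4.7] T [ 0.   -0.46 -0.07] g 0.121
turn [ 0.0575 -0.0002 -0.0027] shift [0.3 6.4 4.7] mm
t 12.47 th 0.155 yaw -0.003 roll -0.001 lo [92.5 -0.1 46.3] hi [-90.3   0.5  74.8] H [  8.8   0.2 110. ] F [ 0.1  1.2 -3.9] T [-0.01 -0.35  0.02] g 0.125
turn [ 0.0549 -0.0001 -0.0029] shift [0.2 5.6 4.5] mm
```

```bash
s(){ python3 -c "
from h import *
plan(92.5,46.5,$1)"; }
python3 -m creep '[[[0.02,0,0,0,0.002,0.0014,0.005],[0.02,0,0,0,0.0021,0.0014,0.005],[0.02,0,0,0,0.0021,0.0015,0.005]]]'>/dev/null; s .04
python3 -m creep '[[[0.02,0,0,0,0.0021,0.0015,0.005],[0.02,0,0,0,0.0021,0.0016,0.005]]]'>/dev/null; s .0
```

```text
t 12.72 th 0.093 yaw -0.003 roll -0.000 lo [92.4 -0.1 47. ] hi [-91.8   0.5  64.2] H [  4.9   0.2 105.4] F [-0.1  0.1 -3.2] T [ 0.04 -0.17 -0.02] g 0.130
turn [ 0.0529 -0.0001 -0.0031] shift [0.2 5.3 5.5] mm
t 12.88 th 0.052 yaw -0.003 roll -0.000 lo [92.2  0.1 47.4] hi [-92.5   0.7  57. ] H [  2.4   0.4 102.1] F [ 0.1  0.6 -4.4] T [-0.03 -0.04  0.02] g 0.125
turn [ 0.0516 -0.     -0.0032] shift [0.4 5.  5.8] mm
```

```bash
s(){ python3 -c "
from h import *
plan(92.5,45,$1)"; }
python3 -m creep '[[[0.018,0,0,0,0.0017,0.0014,0.005],[0.017,0,0,0,0.0017,0.0014,0.005],[0.015,0,0,0,0.0015,0.0014,0.005]]]'>/dev/null; s .0
python3 -m creep '[[[0,0,0,0,0,0.0005,0.005]]]'>/dev/null; s .0
```

```text
t 13.13 th 0.000 yaw -0.003 roll -0.000 lo [91.9  0.1 47.4] hi [-93.1   0.7  47.4] H [-0.6  0.4 97.4] F [ 0.1 -0.4 -3.8] T [-0.03  0.03  0.02] g 0.131
turn [ 0.     -0.0001 -0.0033] shift [ 0.4 -0.6  2.4] mm
t 13.22 th 0.000 yaw -0.003 roll -0.000 lo [91.   0.3 46.6] hi [-94.    0.8  46.6] H [-1.5  0.6 96.6] F [ 0.1  0.2 -4. ] T [0.01 0.07 0.01] g 0.128
turn [ 0.0002 -0.0004 -0.0027] shift [ 0.6 -1.5  1.6] mm
```

```bash
s(){ python3 -c "
from h import *
st()"; }
python3 -m creep '[[[0,0,0,0,-0.001,0.0005,0.005]]]'>/dev/null; s
python3 -m creep '[[[0,0,0,0,-0.0004,0.0006,0.005]]]'>/dev/null; s
python3 -m creep '[[[0,0,0,0,-0.0002,0.0006,0.005]]]'>/dev/null; s
```

```text
t 13.30 th 0.001 yaw -0.002 roll -0.001 lo [91.6  0.3 45.9] hi [-93.4   0.8  46.1] H [-0.8  0.6 96. ] F [ 0.3 -0.7 -3.8] T [ 0.01 -0.03  0.02] g 0.127
t 13.38 th 0.001 yaw -0.002 roll -0.001 lo [92.1  0.4 45.3] hi [-92.9   0.8  45.5] H [-0.3  0.6 95.4] F [-0.8  1.  -1.9] T [-0.03  0.07 -0.05] g 0.129
t 13.47 th 0.002 yaw -0.003 roll -0.001 lo [92.2  0.4 45. ] hi [-92.8   0.9  45.3] H [-0.2  0.7 95.2] F [-5.7 -1.3  7.4] T [-0.33  1.07  0.03] g 0.120
```

```bash
s(){ python3 -c "
from h import *
st()"; }
python3 -m creep '[[[0,0,0,0,0.0002,-0.0004,0.005]]]'>/dev/null; s
python3 -m creep '[[[0,0,0,0,0,0,0.005]]]'>/dev/null; s
```

```text
t 13.55 th 0.001 yaw -0.003 roll -0.001 lo [92.4  0.4 45.7] hi [-92.6   0.9  45.9] H [-0.   0.7 95.8] F [ 0.4  0.2 -3.5] T [-0.03 -0.03 -0.04] g 0.126
t 13.63 th 0.001 yaw -0.003 roll -0.000 lo [92.8  0.4 45.8] hi [-92.2   1.   46. ] H [ 0.4  0.7 95.9] F [-1.  -0.1 -2.9] T [ 0.    0.   -0.01] g 0.126
```

```bash
s(){ python3 -c "
from h import *
st()"; }
python3 -m creep '[[[0,0,0,0,0.0002,0.0003,0.005]]]'>/dev/null; s
python3 -m creep '[[[0,0,0,0,0.0001,0.0003,0.005]]]'>/dev/null; s
python3 -m creep '[[[0,0,0,0,0,0.0001,0.005]]]'>/dev/null; s
```

```text
t 13.72 th 0.001 yaw -0.003 roll -0.000 lo [93.   0.4 45.6] hi [-92.    1.   45.7] H [ 0.6  0.7 95.6] F [-0.2 -0.3 -3. ] T [0.05 0.06 0.02] g 0.130
t 13.80 th 0.000 yaw -0.003 roll -0.000 lo [93.1  0.4 45.3] hi [-91.9   1.1  45.3] H [ 0.6  0.7 95.3] F [-2.1 -1.8  0.4] T [-0.09  0.16 -0.05] g 0.123
t 13.88 th 0.001 yaw -0.004 roll -0.000 lo [93.1  0.4 45.2] hi [-91.9   1.   45.3] H [ 0.6  0.7 95.3] F [-1.6 -0.9  0.8] T [-0.04  0.32  0.03] g 0.126
```

The rack now sits on the ledges: support is about equal to its weight plus 1 N, and it is level. I soften the grip and open slowly.

```bash
s(){ python3 -c "
from h import *
st()"; }
python3 -m creep '[[[0,0,0,0,0,0,0.005],[0,0,0,0,0,0,0.005]]]' 20 >/dev/null; s
python3 -m creep '[[[0,0,0,0,0,0,0.012],[0,0,0,0,0,0,0.014],[0,0,0,0,0,0,0.018],[0,0,0,0,0,0,0.024],[0,0,0,0,0,0,0.03],[0,0,0,0,0,0,0.03]]]'>/dev/null; s
```

```text
t 14.05 th 0.001 yaw -0.004 roll -0.000 lo [93.1  0.4 45.3] hi [-91.9   1.1  45.4] H [ 0.6  0.7 95.3] F [-1.5  0.3 -2.2] T [-0.    0.1   0.08] g 0.128
t 14.55 th -0.004 yaw -0.004 roll 0.002 lo [95.5  1.3 47.2] hi [-89.5   2.   46.5] H [ 2.8  1.6 96.8] F [-0.4 -0.3 -0.2] T [ 0.05 -0.01  0.03] g 0.356
```

```bash
python3 -m creep '[[[0,0,0,0,0,0,0.045],[0,0,0,0,0,0,0.05],[0,0,0,0,0,0,0.05],[0,0,0,0,0,-0.008,0.05],[0,0,0,0,0,-0.012,0.05],[0,0,0,0,0,-0.02,0.05],[0,0,0,0,0,-0.025,0.05],[0,0,0,0,0,-0.03,0.05],[0,0,0,0,0,-0.03,0.05],[0,0,0,0,0,-0.02,0.05]]]'
python3 -m creep '[[[0,0,0,0.015,0.015,-0.01,0.05],[0,0,0,0.03,0.015,-0.01,0.05],[0,0,0,0.035,0.015,0,0.05],[0,0,0,0.035,0.015,0,0.05],[0,0,0,0.035,0.015,0,0.05],[0,0,0,0.035,0.015,0,0.05],[0,0,0,0.035,0.015,0,0.05],[0,0,0,0.02,0,0,0.05],[0,0,0,0,0,0,0.05]]]'
python3 - <<'E'
from h import *
for n in('scene','top'):
    c,W,k=cam(n); np.savez(f'/tmp/{n}9.npz',W=W,c=c['color'])
    save(n+'9.png',c['color'])
Rz=R.from_euler('z',-YAW,degrees=True)
for n in('scene','top'):
    W=np.load(f'/tmp/{n}9.npz')['W'].reshape(-1,3); W=W[~np.isnan(W[:,0])]
    l=Rz.apply(W-[C[0],C[1],0])*1e3; m=(abs(l[:,0])<60)&(abs(l[:,1])<25)&(l[:,2]>85)&(l[:,2]<112)
    b=l[m]; print(n,'bar',m.sum(),b.mean(0),(b.min(0)+b.max(0))/2,np.percentile(b[:,2],[5,50,95]))
    k=(abs(l[:,0])<85)&(abs(l[:,1])<60)&(abs(l[:,1])>14)&(l[:,2]>38)&(l[:,2]<58)
    A=np.c_[l[k,0],l[k,1],np.ones(k.sum())]; print('plate',k.sum(),np.linalg.lstsq(A,l[k,2],rcond=None)[0])
E
```

```text
t: 15.38
eef_pos: [0.5388, 0.2748, 0.3038]
tool_rot: [0.002, 0.739, -0.674, -0.001]
contact_force: [0.8, -0.0, 0.1]
gripper_width: 0.591
t: 16.13
eef_pos: [0.4537, 0.021, 0.3415]
tool_rot: [-0.012, 0.741, -0.672, 0.004]
contact_force: [-0.6, -0.6, 0.1]
gripper_width: 0.586
scene bar 249 [ 1.86469947 -2.90363195 98.72146163] [-0.41403452 -0.97605608 96.35418962] [ 88.5166425  100.55930155 105.14633251]
plate 188 [1.83567494e-03 2.09132279e-02 4.76730778e+01]
top bar 232 [-2.71988219e-02 -1.81845719e+00  1.00653306e+02] [ 1.2661569  -0.77391805 97.81494289] [ 93.35005546 101.24412725 104.92043851]
plate 2078 [3.09950232e-04 8.60148574e-04 4.74389675e+01]
```

View pics/scene9.png

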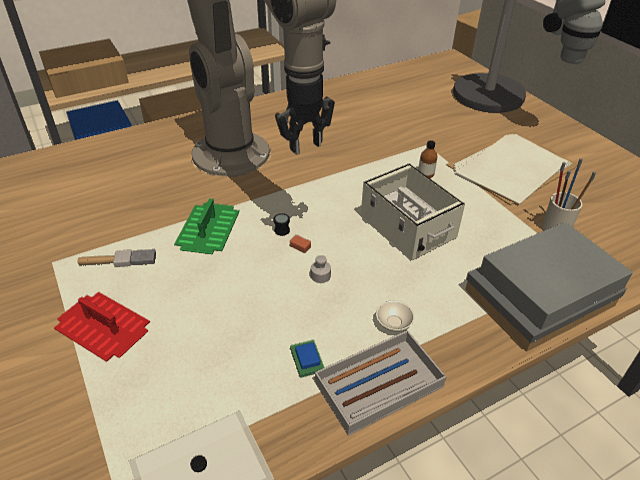

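View pics/top9.png

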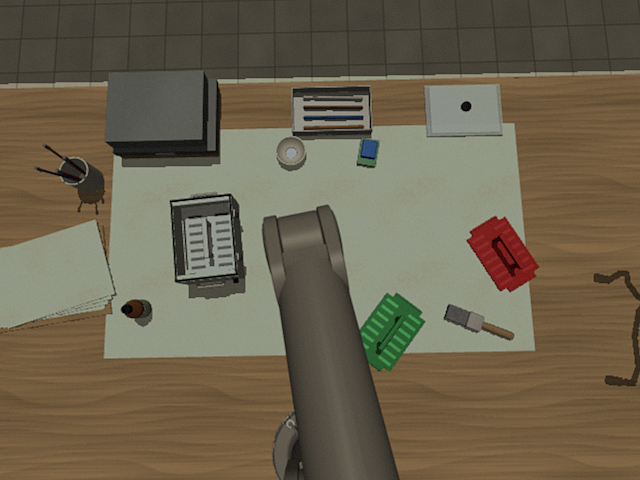

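Both pictures show the rack flat inside the chamber with its handle up (scene 412,203; top 208,240). The bystanders stand at the same pixels as before, the arm is clear, and the weight, eraser and loupe also look in place in the scene view.

```bash
python3 -c "
from station import hand_in
print(hand_in())"
```

```text
the job is handed in; nothing more can be done
None
```

The aluminium rack is back in the chamber, lying flat on both end ledges with its handle up and released. I handed the job in at about 16 s; no verdict is reported.

**What I did:** I gripped the rack by its handle and slanted its +x end in at about 0.45 rad. I felt the +x wall (about 4 N) and then the ledge, whose top is about 42 mm above the bench. I then swung the other end down past the opposite rim, levelled the rack, set it down and opened the jaws slowly.

**Last checks:**
- **Plate:** the top camera put it level within 0.001 rad, with its top face at about 47 mm, so the handle is at about 95 mm.
- **Handle position:** it is within about 1 to 2 mm of the middle lengthways and 1 to 3 mm across.
- **Bystanders:** they look unmoved, judged by eye from the before and after pictures; I did not measure their shift.
- **Arm:** it is clear of everything, with force readings near zero.

**Where checks disagreed or were weak:**
- **Level:** the scene camera's plane fit gave 0.02 rad across. It used few, partly hidden points, so I trusted the top camera.
- **Contact force:** the highest reading, on setting down, was about 11 N above the hanging weight. That is under the 15 N limit, but I read the force only at the end of each short move, so a brief peak could have been missed.

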